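Shut and bolt the memory-stick chest

ROBOT

A 6-joint arm with a two-finger parallel gripper is mounted at the origin on the work surface; the furniture and walls round the work are solid. World frame = base frame: x ahead of the robot, y to its left, z up, the work surface at z = 0. Lengths are in m, angles in rad, forces in N, time in s.
With the tool pointing down it reaches from about 0.3 to 0.75 m from the base axis. Payload 8.5 kg.
Tool frame: the origin (TCP) lies midway between the tips of the shut fingers; the grasp point (between the pads) lies 19 mm behind it; z points along the fingers, x is the direction in which the jaws open and shut, and the axes are right-handed (so a half turn about z gives the same grasp; the last joint's range is limited). The gripper opens to 88 mm and grips with 3 to 60 N. Pads are 18 mm wide; open, the fingers measure 123 mm over their backs; the gripper's body (75 mm by 187 mm) begins 45 mm behind the grasp point.
Start: joints at [-1.375, 0.381, 1.297, -0, 1.464, -0.215], TCP at [0.22, -0.504, 0.239] pointing down, gripper open.
Joint ranges: [-3.11, 3.11], [-0.89, 2.33], [0.22, 2.48], [-1.42, 4.56], [0.17, 2.85], [-2.88, 2.88]. Speed limits (rad/s): [2.39, 2.39, 3.14, 3.14, 3.14, 3.14].

INTERFACE

Orientations are given as a unit quaternion [w, x, y, z].
In Python, from workcell import monitor, cams, sign_off, nets gives the robot as it stands.
- The arm moves only by the shell command python3 -m handwheel 'ROWS' [FORCE]. ROWS is JSON, a list of rows, each a list of 7 numbers: the shift along the tool's x, y, z as a fraction of full scale, then the turn, a rotation vector about the tool's x, y, z as a fraction of full scale, then the closure, from 0 (fully open) to 1 (shut). A call has 1 to 5 rows; each row is the pose to reach, as a shift and turn from the pose measured when the call began, along the tool's axes at that moment; what a row does not reach only later rows make up. Full scale, the value 1, is 400 mm for a shift and 90 degrees for a turn. A row lasts 1/12 s, in which the tool goes at most 41.7 mm and 7.16 degrees, less where a joint would pass 70% of its speed; a pose out of reach is approached as far as the arm can. A call with a number of a shift or a turn outside -1 to 1 is refused whole. A call with a gripper value outside its range is refused whole. The fingers move at their own pace and stop on an object; FORCE is the grip in N (left out, the last holds). Time passes only in rows, so rows that repeat a pose let the fingers close. It gives the time, the measured TCP pose, the force and the opening at its end, in the units of the state.
- monitor.state(): the state, without advancing time (a new reading comes with each control period).
- cams.snapshot(name): name is "scene" or "side" or "wrist"; returns a dict with "pixels" (420x560x3 uint8, blue, green, red), "range_z" (420x560 float32, m along the optical axis (not along the pixel's ray), 0 where there is no reading), "fx", "fy", "cx", "cy" (pixels), "R" (3x3) and "t" (3): a world point X has camera coordinates R X + t. Camera axes: x right, y down, z forward; pixel columns grow to the right and rows downward; lengths in m; the calibration is good to about 2 mm. A picture is of the moment at which its call begins.
- sign_off(): hands the job in, once; it reports no verdict.
Trained networks look in a picture, given as the dict that the camera call returned (one of the last four; its "shot" number tells which), for a name from the list of things; names that differ only in an ending like _2 or _b are one class to them, and where a whole thing is asked for, a point or a joint stands for the part that bears it (a point fixed in the world has none). Each returns a list of dicts, best first, with "p" (0 to 1); they miss things now and then, are a little off and sometimes report something else, mostly with a low value. They report only what shows in the picture. A call takes as long as a camera call.
- nets.boxes_of(picture, target): "rect" ([left, top, right, bottom] in pixels, round what is visible of it).
- nets.spot_point(picture, target): "point" ([column, row] in pixels: a listed point, or the origin of a listed thing).
The state is a dict: "clock": time; "q": joint angles; "joint_vel": joint speeds; "joint_torque": joint torques, N m; "tcp_pos": TCP position; "tcp_rot": TCP orientation; "ft_force": force on the tool from outside, world axes, zero at the start; "moment": the same for the moment, N m; "opening": opening from 0.0 (shut) to 1.0 (fully open).
Only numpy, scipy, OpenCV 4.12 (cv2) and the standard library are available. Lean on these libraries where they do the work, as an engineer would, in place of code of your own. Each camera call takes 0.05 s, during which the arm holds its last target.

TASK

Lock up the wooden chest with the memory sticks in it: swing its lid shut, and with the lid held down against its sprung buffers slide the barrel bolt across until its tip is fully home in the keeper, then fold the bolt's handle over into the locking notch so that it cannot slide back. Feel for the hole with a light hand: the keeper's height is adjustable and the bolt must not be rammed against it. Do not knock over or shove the other things on the desk.

Things in the scene. Friction and masses are not known exactly. Their poses are not given: they have to be found in the camera images.
- chest: Light wooden chest fixed to the desk, 190 (x) x 260 (y) x 86 mm; origin under its centre, z up, +x to the hinged back, -x the front, +y its left. Its lid lies between the two 12 mm side cheeks and is hinged along y at x = +84, z = 82 mm. A steel keeper stands on the right (-y) cheek; a steel barrel bolt lies along y on the lid near the front right corner.
- lid (a joint): Lid angle, rad: 0 = pressed hard down, grows as the front edge rises; starts open. 177 x 232 x 12 mm, its top at the hinge's height at 0. Its hinge is stiff enough to stay open (1 to 4 N at the front edge moves it). Left alone after closing it stands at about 0.08 to 0.12 on two sprung buffers; pressing it on at the bolt takes about 6 N at first and 13 N at 0.
- bolt (a joint): Travel of the bolt, m: 0 = drawn back, 0.030 = home at its stop. Round steel rod, 10 mm thick with a plain, barely rounded tip; it slides along the chest's -y (to the right); its axis is parallel to the hinge, 150 mm in front of it and 11 mm above the lid's top. About 2 N moves it. The tip meets the keeper's face at about 0.013.
- handle (a joint): Angle of the bolt's handle about the bolt's axis, rad: 0 = square to the lid (upright on a shut lid), grows as it folds forward (to the chest's -x), stop at 1.15. A slot in the housing keeps it near 0 until the bolt is within about 2 mm of home; there the notch lets it fold. It stays where it is left (about 1 N at the knob turns it).
- knob (a point): Centre of the steel ball, 16 mm in diameter, at the end of the bolt's handle, 36 mm from the bolt's axis on a 6 mm shank. The housing's top is 6.5 mm above the axis (30 mm below the ball's centre). Moves with lid, bolt and handle.
- keeper_nominal (a point): Middle of the keeper hole's near (+y) face at mid adjustment, fixed to the chest at x -66, y -119, z 99 mm. The keeper's bracket is adjustable: the true hole is up to 5 mm higher or lower, which is not measured. The hole is 13 mm wide (x) and 11.5 mm high in a 19.5 mm high, 30 mm wide, 14 mm long steel block. At mid height it meets the bolt with the lid at 0.04 rad.
- lid_press (a point): Point on the lid's top face near its front edge, left of the bolt: 165 mm in front of the hinge, 55 mm left of the chest's middle. A clear place to press on; its z axis is the lid's upward normal.
- stapler: Grey-brown desk stapler, 130 x 34 x 48 mm, loose, the nearer of two, right of the chest; origin under its middle. Bystander.
- glue_stick: Blue and white glue stick, 24 mm in diameter, 92 mm tall, standing loose at the front right; origin under its middle. Bystander.

How it is judged:
By the outcome, as a careful person would: the job done as asked, in the order asked, and still so for the second after the job is handed in, with the robot touching nothing.
It also fails if it takes over 67 s, if anything falls off the work surface, if the arm or the gripper's body presses on something with over 40 N, if the wrist force passes 120 N, or if a joint passes its speed limit or range.

## Working session

There is one attempt and no reset: what is moved stays moved. The work goes in short steps, Python scripts to look and compute and a shell command to move; the robot and the scene stay as the last step left them, time stands still between calls to the robot, and variables do not carry over. Pictures are saved under pics/ and viewed, and the job is handed in when it is done.

```bash
ls; mkdir -p pics; python3 - <<'E'
from workcell import monitor, cams, nets
import cv2
print(monitor.state())
for n in ["scene","side","wrist"]:
    p=cams.snapshot(n); cv2.imwrite(f"pics/{n}0.png",p["pixels"])
    print(n,p["fx"],p["cx"],p["cy"],p["R"],p["t"])
    for t in ["chest","lid","bolt","knob","keeper_nominal","lid_press","stapler","glue_stick"]:
        try: print(t,nets.spot_point(p,t)[:1],nets.boxes_of(p,t)[:1])
        except Exception as e: print(t,e)
E
```

```text
pics
{'clock': 0.0, 'q': array([-1.37531135e+00,  3.81190967e-01,  1.29822989e+00, -1.31796101e-05,
        1.46355244e+00, -2.15287169e-01]), 'joint_vel': array([-0.00148468, -0.00036999,  0.00044955,  0.00040072,  0.00091905,
        0.00242217]), 'joint_torque': array([ 3.58412990e-04, -4.37935388e+01, -2.24554825e+01,  7.14452472e-02,
        3.52143100e-02, -1.10235478e-04]), 'tcp_pos': array([ 0.21957396, -0.50398467,  0.23815087]), 'tcp_rot': array([-4.88354115e-04,  8.36456213e-01, -5.48033326e-01, -4.87952903e-04]), 'ft_force': array([0.28075347, 0.1530362 , 0.44738594]), 'moment': array([ 0.00274956,  0.06599333, -0.03362933]), 'opening': 0.998931799255378}
scene 538.9342711443219 279.55781371708036 208.6241445647304 [[ 0.09429065 -0.99551867 -0.00720089]
 [-0.63232052 -0.05430039 -0.77280155]
 [ 0.76894736  0.07742123 -0.6346069 ]] [-0.19715859  0.46551663  1.05305469]
chest [{'point': [173.0, 219.2], 'p': 0.61}] [{'rect': [147.9, 195.1, 250.1, 269.0], 'p': 0.68}]
lid it knows: chest, glue_stick, keeper_nominal, knob, lid_press, stapler
bolt it knows: chest, glue_stick, ke
[... 1084 characters left out ...]
.95}]
stapler [{'point': [277.4, 333.2], 'p': 0.86}] [{'rect': [250.1, 300.3, 301.7, 360.8], 'p': 0.94}]
glue_stick [{'point': [195.5, 259.9], 'p': 0.78}] [{'rect': [184.2, 228.2, 200.9, 263.4], 'p': 0.53}]
wrist 375.1237661900376 283.09361577132216 214.87437370256714 [[ 3.99376848e-01 -9.16786689e-01  5.47207289e-04]
 [-8.81910004e-01 -3.84020427e-01  2.73428339e-01]
 [-2.50465323e-01 -1.09683536e-01 -9.61892221e-01]] [-0.5494022  -0.03846197  0.38874133]
chest [] []
lid it knows: chest, glue_stick, keeper_nominal, knob, lid_press, stapler
bolt it knows: chest, glue_stick, keeper_nominal, knob, lid_press, stapler
knob [] []
keeper_nominal [] []
lid_press [] []
stapler [] []
glue_stick [] []
```

View pics/scene0.png

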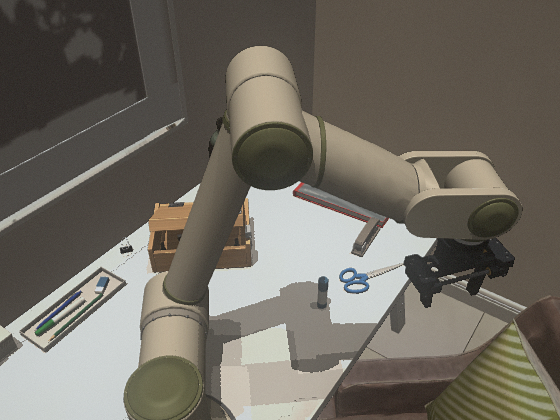

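View pics/side0.png

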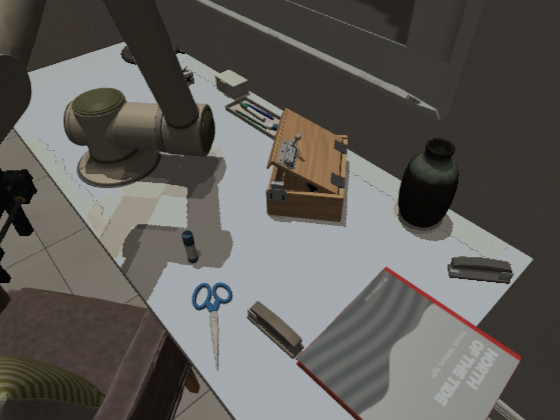

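View pics/wrist0.png

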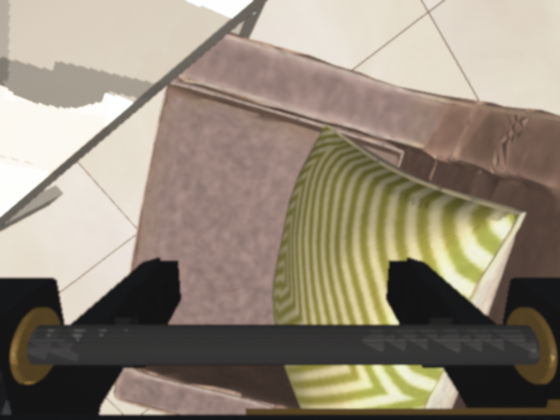

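The side view shows the chest at (265–345, 110–218), with the lid part open, the knob near (297,140) and the keeper near (277,187). The scene view shows the chest partly behind the arm. I'll localize it using depth.

```bash
cat > h.py <<'E'
import numpy as np
def deproj(p,u,v,z=None):
    u=np.asarray(u,float);v=np.asarray(v,float)
    if z is None: z=p["range_z"][np.round(v).astype(int),np.round(u).astype(int)]
    c=np.stack([(u-p["cx"])/p["fx"]*z,(v-p["cy"])/p["fy"]*z,z],-1)
    return (c-p["t"])@p["R"]
def proj(p,X):
    c=np.asarray(X)@p["R"].T+p["t"]
    return np.stack([c[...,0]/c[...,2]*p["fx"]+p["cx"],c[...,1]/c[...,2]*p["fy"]+p["cy"]],-1)
def tri(ps,uv):
    A=[];b=[]
    for p,(u,v) in zip(ps,uv):
        R,t=p["R"],p["t"]
        for k,(x,) in ((0,((u-p["cx"])/p["fx"],)),(1,((v-p["cy"])/p["fy"],))):
            A.append(R[k]-x*R[2]); b.append(x*t[2]-t[k])
    return np.linalg.lstsq(np.array(A),np.array(b),rcond=None)[0]
E
python3 - <<'E'
from workcell import cams
from h import *
import cv2
p=cams.snapshot("side"); s=cams.snapshot("scene")
np.save("side0.npy",p,allow_pickle=True)
img=cv2.resize(p["pixels"][100:225,250:360],None,fx=6,fy=4.7,interpolation=cv2.INTER_CUBIC); 
img=cv2.resize(p["pixels"][100:225,250:360],None,fx=4.7,fy=4.7,interpolation=cv2.INTER_CUBIC); cv2.imwrite("pics/sidecrop.png",img)
img=cv2.resize(s["pixels"][185:285,135:265],None,fx=5.5,fy=5.5,interpolation=cv2.INTER_CUBIC); cv2.imwrite("pics/scenecrop.png",img)
print("keeper tri",tri([s,p],[(244.4,229),(276.4,183)]))
vv,uu=np.mgrid[95:235,240:370]
X=deproj(p,uu.ravel(),vv.ravel()); print(np.sum(p["range_z"][95:235,240:370]==0))
Z=X[:,2]
# vertical front/side: points with z between .01 and .085
m=(Z>0.015)&(Z<0.08)
print(m.sum()); 
q=X[m][:,:2].astype(np.float32); print(cv2.minAreaRect(q), q.min(0),q.max(0))
m=(Z>0.1);print(X[m].min(0),X[m].max(0))
for (u,v) in [(297,140),(276,183),(278,190),(289,152),(310,130),(320,150),(300,120),(272,200),(340,200),(320,205),(269,185)]:
    print(u,v,deproj(p,u,v))
E
```

```text
keeper tri [ 0.52393516 -0.06057843  0.10740184]
65
3159
((0.5239620804786682, 0.23070980608463287), (0.3586065471172333, 0.6424649953842163), 30.71954345703125) [ 0.22511001 -0.08023465] [0.69812846 0.4823324 ]
[ 0.46026898 -0.76777429  0.1000071 ] [0.77853952 0.38051404 0.78060149]
297 140 [0.53488432 0.06666426 0.14600812]
276 183 [ 0.52553343 -0.07314522  0.11537544]
278 190 [ 0.53112919 -0.07572679  0.0964183 ]
289 152 [ 0.54041585 -0.01809524  0.17128442]
310 130 [0.54934607 0.14018466 0.13104123]
320 150 [0.59215002 0.0864847  0.11273478]
300 120 [0.51689519 0.15359281 0.14793677]
272 200 [ 0.51383372 -0.07345402  0.05539986]
340 200 [ 0.67803327 -0.04511965  0.07819104]
320 205 [ 0.6316661  -0.05217409  0.05365407]
269 185 [ 0.49434781 -0.03972769  0.07133568]
```

View pics/sidecrop.png

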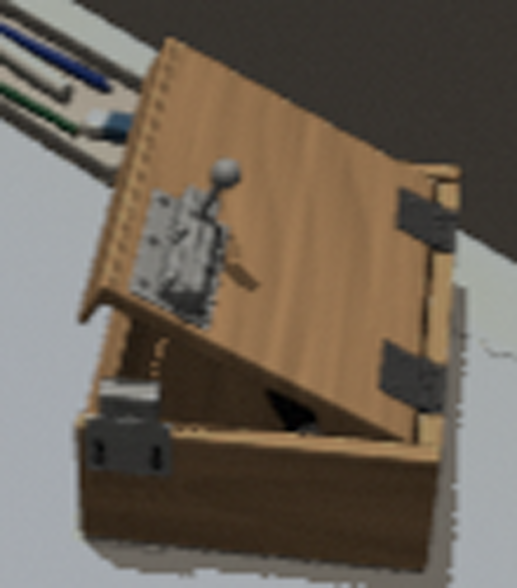

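View pics/scenecrop.png

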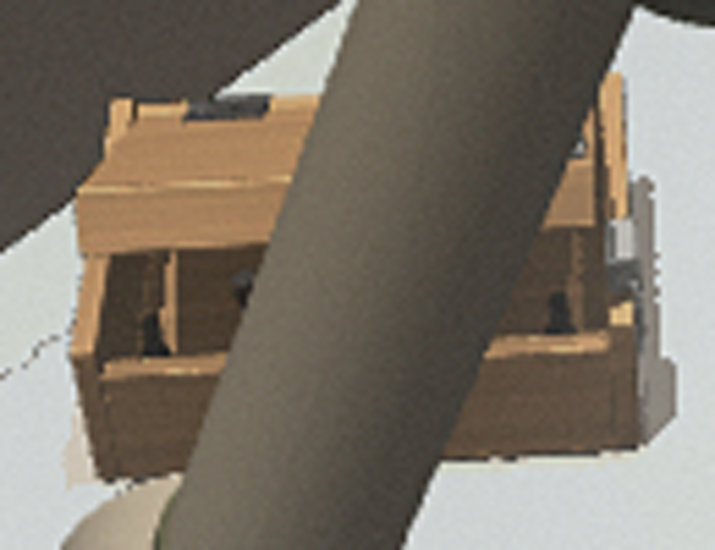

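```bash
cat > fit.py <<'E'
from workcell import cams
from h import *
import cv2
from scipy.optimize import least_squares
p=cams.snapshot("side"); s=cams.snapshot("scene")
C=lambda x,y,z:np.array([x,y,z])
side=[((80,425),(-.095,-.13,.086)),((437,460),(.095,-.13,.086)),((425,571),(.095,-.13,0)),((83,542),(-.095,-.13,0)),((458,172),(.095,.13,.086))]
scn=[((103,482),(-.095,.13,0)),((641,447),(-.095,-.13,0)),((75,355),(-.095,.13,.086)),((622,75),(.095,-.13,.086)),((112,98),(.095,.13,.086))]
lidc=[((168,38),(.165+.012,.116)),((88,298),(.177,-.116))]
def T(v,X):
    c,s_=np.cos(v[2]),np.sin(v[2]); X=np.asarray(X)
    return np.stack([v[0]+c*X[...,0]-s_*X[...,1],v[1]+s_*X[...,0]+c*X[...,1],X[...,2]],-1)
o1=np.array([250,100]);o2=np.array([135,185])
def res(v):
    r=[]
    for (c,X) in side: r.append(proj(p,T(v,X))-(np.array(c)/4.7+o1))
    for (c,X) in scn: r.append(proj(s,T(v,X))-(np.array(c)/5.5+o2))
    return np.concatenate(r)
if __name__=="__main__":
    f=least_squares(res,[.6,.05,0.1],loss="soft_l1"); print(f.x); print(res(f.x).reshape(-1,2).round(2))
    # lid plane from depth
    msk=np.zeros((420,560),np.uint8)
    cv2.fillPoly(msk,[np.int32(np.array([(240,110),(385,185),(375,300),(370,400),(265,300),(240,200)])/4.7+o1)],1)
    vv,uu=np.nonzero(msk); X=deproj(p,uu,vv)
    c,sn=np.cos(f.x[2]),np.sin(f.x[2]); L=X.copy(); d=X[:,:2]-f.x[:2]; L[:,0]=c*d[:,0]+sn*d[:,1];L[:,1]=-sn*d[:,0]+c*d[:,1]
    A=np.c_[L[:,:2],np.ones(len(L))]; k=np.linalg.lstsq(A,L[:,2],rcond=None)[0]
    for _ in range(5):
        r=abs(A@k-L[:,2]); m=r<.01; k=np.linalg.lstsq(A[m],L[m,2],rcond=None)[0]
    print("lid plane",k, "angle",np.arctan(-k[0]),"z at hinge",k[0]*.084+k[2],m.sum(),len(m))
    print("angle via hinge", np.median(np.arctan2(L[m,2]-.082,.084-L[m,0])))
    kn=T(f.x,(-.066,-.119,.099)); print("keeper",kn,proj(p,kn),proj(s,kn))
E
python3 fit.py
```

```text
[0.57017069 0.06705144 0.17760591]
[[-1.4   0.53]
 [ 0.94  0.28]
 [ 0.31  1.05]
 [-0.81 -0.1 ]
 [-0.08 -1.72]
 [-0.48  0.31]
 [ 0.63  0.27]
 [-0.7  -0.34]
 [-0.07 -1.59]
 [-0.29 -0.48]]
lid plane [-0.54123457  0.00282894  0.12748704] angle 0.49608861636169077 z at hinge 0.08202334035387636 1199 1205
angle via hinge 0.4963679795544366
keeper [ 0.52623307 -0.06173709  0.099     ] [277.9303313  185.07274087] [245.90881113 231.73613186]
```

```bash
cat > geo.py <<'E'
from h import *
from scipy.spatial.transform import Rotation as Ro
V=np.array([.57017,.06705,.17761])
c,s=np.cos(V[2]),np.sin(V[2])
def W(X): X=np.asarray(X,float); return np.array([V[0]+c*X[0]-s*X[1],V[1]+s*X[0]+c*X[1],X[2]])
def Lc(P): d=np.asarray(P)-[V[0],V[1],0]; return np.array([c*d[0]+s*d[1],-s*d[0]+c*d[1],P[2]])
def ball(a,y): return np.array([.084-.150*np.cos(a)+.047*np.sin(a),y,.082+.150*np.sin(a)+.047*np.cos(a)])
RT=np.array([[s,-c,0],[-c,-s,0],[0,0,-1.]]).T.copy()
RT=np.stack([np.array([s,-c,0]),np.array([-c,-s,0]),np.array([0,0,-1.])],1)
def toolrot(st): w,x,y,z=st["tcp_rot"]; return Ro.from_quat([x,y,z,w]).as_matrix()
def step(st,Pw,Rw=RT):
    R=toolrot(st); d=R.T@(np.asarray(Pw)-st["tcp_pos"])/.4
    r=Ro.from_matrix(R.T@Rw).as_rotvec()/(np.pi/2)
    return d.round(4),r.round(4)
def show():
    from workcell import monitor
    st=monitor.state(); R=toolrot(st)
    print("t %.2f tcp chest"%st["clock"],(Lc(st["tcp_pos"])*1000).round(1),"F chest",(np.array([c*st["ft_force"][0]+s*st["ft_force"][1],-s*st["ft_force"][0]+c*st["ft_force"][1],st["ft_force"][2]])).round(1),"op %.3f"%st["opening"],"rotx err",(Ro.from_matrix(R.T@RT).as_rotvec()).round(3))
    return st
E
python3 - <<'E'
from geo import *
from workcell import cams,monitor
p=cams.snapshot("side"); s_=cams.snapshot("scene")
for y in np.arange(-.06,-.14,-.01)+.04: print(y,proj(p,W(ball(.496,y))))
st=show()
b=W(ball(.496,-.07)); print(b)
E
```

```text
-0.019999999999999997 [299.83674043 130.22936777]
-0.029999999999999992 [299.36997928 132.60672016]
-0.03999999999999999 [298.89657979 135.01788354]
-0.04999999999999998 [298.41639934 137.46358436]
-0.05999999999999998 [297.92929118 139.94457006]
-0.06999999999999998 [297.4351043  142.46160977]
-0.07999999999999996 [296.93368326 145.01549516]
-0.08999999999999994 [296.42486806 147.60704124]
-0.09999999999999995 [295.90849391 150.23708725]
t 2.25 tcp chest [-445.9 -500.4  238.8] F chest [-0.6 -0.2  0.1] op 1.002 rotx err [-0.    -0.     0.233]
[ 0.55738332 -0.00636401  0.19472289]
```

```bash
python3 - <<'E'
from geo import *
st=show()
print(step(st,W([-.025,-.05,.30])))
E
```

```text
t 2.25 tcp chest [-445.9 -500.4  238.8] F chest [-0.6 -0.2  0.1] op 1.002 rotx err [-0.    -0.     0.233]
(array([-0.8521, -1.2841, -0.1531]), array([-0.    , -0.    ,  0.1485]))
```

```bash
python3 -m handwheel '[[-0.1,-0.15,-0.15,0,0,0.03,0.4],[-0.3,-0.45,-0.15,0,0,0.06,0.4],[-0.3,-0.45,-0.15,0,0,0.15,0.4],[-0.5,-0.75,-0.15,0,0,0.15,0.4],[-0.5,-0.75,-0.15,0,0,0.15,0.4]]' 30; python3 - <<'E'
from geo import *
print(step(show(),W([-.025,-.05,.30])))
E
```

```text
clock: 2.67
tcp_pos: [0.3261, -0.3382, 0.2867]
tcp_rot: [0.0, 0.766, -0.643, 0.0]
ft_force: [0.8, -0.7, 0.5]
opening: 0.643
t 2.67 tcp chest [-311.8 -355.8  286.7] F chest [ 0.6 -0.8  0.5] op 0.643 rotx err [-0.    -0.001 -0.005]
(array([-0.7678, -0.7135, -0.0335]), array([-0.0002, -0.0005, -0.003 ]))
```

```bash
python3 -m handwheel '[[-0.768,-0.714,-0.034,0,0,0,0.6],[-0.768,-0.714,-0.034,0,0,0,0.6],[-0.768,-0.714,-0.034,0,0,0,0.6],[-0.768,-0.714,-0.034,0,0,0,0.6],[-0.768,-0.714,-0.034,0,0,0,0.6]]';python3 - <<'E'
from geo import *
print(step(show(),W([-.025,-.05,.30])))
E
```

```text
clock: 3.08
tcp_pos: [0.4395, -0.1632, 0.2935]
tcp_rot: [0.0, 0.765, -0.644, 0.001]
ft_force: [0.7, 0.0, 0.5]
opening: 0.401
t 3.08 tcp chest [-169.3 -203.5  293.5] F chest [ 0.6 -0.1  0.5] op 0.401 rotx err [-0.001 -0.001 -0.005]
(array([-0.3855, -0.3589, -0.0165]), array([-0.0005, -0.0008, -0.0032]))
```

```bash
python3 -m handwheel '[[-0.386,-0.359,-0.016,0,0,-0.003,0.6],[-0.386,-0.359,-0.016,0,0,-0.003,0.6],[-0.386,-0.359,-0.016,0,0,-0.003,0.6],[-0.386,-0.359,-0.016,0,0,-0.003,0.6],[-0.386,-0.359,-0.016,0,0,-0.003,0.6]]';python3 - <<'E'
from geo import *
from workcell import cams,nets
import cv2
print(step(show(),W([-.025,-.05,.30])))
p=cams.snapshot("wrist"); cv2.imwrite("pics/w1.png",p["pixels"])
for t in ["knob","keeper_nominal"]: print(t,nets.spot_point(p,t)[:2],nets.boxes_of(p,t)[:1])
np.save("w1.npy",p,allow_pickle=True)
for y in(-.04,-.05,-.06): print(y,proj(p,W(ball(.496,y))))
print(proj(p,W([-.066,-.119,.099])))
E
```

```text
clock: 3.5
tcp_pos: [0.5526, 0.0119, 0.2999]
tcp_rot: [0.0, 0.767, -0.642, 0.001]
ft_force: [-0.2, -0.8, 0.2]
opening: 0.398
t 3.50 tcp chest [-27.1 -51.2 299.9] F chest [-0.3 -0.7  0.2] op 0.398 rotx err [-0.001 -0.001  0.   ]
(array([-0.0029, -0.0052, -0.0003]), array([-0.0007, -0.0009,  0.    ]))
knob [{'point': [277.7, 215.3], 'p': 0.79}] [{'rect': [73.5, 45.2, 370.0, 273.4], 'p': 0.73}]
keeper_nominal [] [{'rect': [74.2, 44.5, 371.8, 273.9], 'p': 0.81}]
-0.04 [267.36934826 209.89959275]
-0.05 [281.7929764  209.89243799]
-0.06 [296.21431496 209.88528437]
[353.18381844 224.54084121]
```

View pics/w1.png

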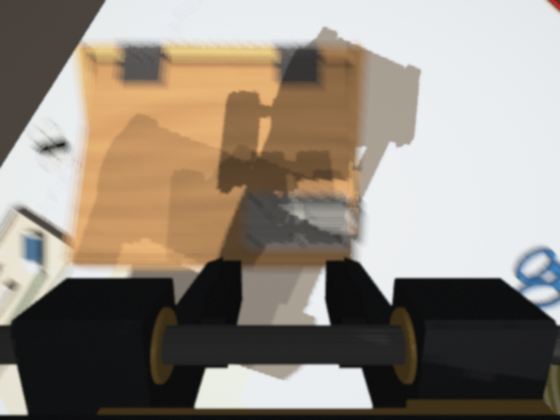

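The blurry wrist view shows the lid with hinges at the top and the bolt housing around (245–355, 195–245). The net puts the knob at (278,215), close to my prediction with y about −47 mm. I'll take a sharper crop now that the arm is still.

```bash
python3 - <<'E'
from geo import *
from workcell import cams,nets
import cv2
p=cams.snapshot("wrist"); 
k=nets.spot_point(p,"knob")[:1]; print(k)
z=p["range_z"]; u,v=np.round(k[0]["point"]).astype(int)
print("knob depth min",z[v-8:v+9,u-8:u+9].round(3)[::2,::2])
np.save("w2.npy",p,allow_pickle=True)
im=p["pixels"][165:285,205:375]; im=cv2.convertScaleAbs(cv2.resize(im,None,fx=4.7,fy=4.7,interpolation=cv2.INTER_CUBIC),alpha=1.4); cv2.imwrite("pics/w2.png",im)
show()
E
```

```text
[{'point': [276.3, 209.0], 'p': 0.92}]
knob depth min [[0.307 0.306 0.307 0.256 0.256 0.256 0.308 0.307 0.307]
 [0.307 0.257 0.255 0.254 0.254 0.254 0.256 0.257 0.307]
 [0.257 0.254 0.254 0.253 0.251 0.253 0.252 0.254 0.256]
 [0.254 0.254 0.252 0.251 0.253 0.252 0.253 0.253 0.253]
 [0.255 0.253 0.253 0.251 0.252 0.251 0.253 0.254 0.254]
 [0.253 0.253 0.252 0.252 0.251 0.252 0.252 0.253 0.254]
 [0.253 0.253 0.252 0.252 0.251 0.251 0.252 0.253 0.254]
 [0.254 0.252 0.252 0.253 0.251 0.252 0.253 0.252 0.254]
 [0.255 0.253 0.253 0.252 0.252 0.251 0.252 0.253 0.256]]
t 3.85 tcp chest [-28.8 -54.1 299.8] F chest [0.6 0.1 0.5] op 0.396 rotx err [-0.001 -0.001 -0.002]
```

View pics/w2.png

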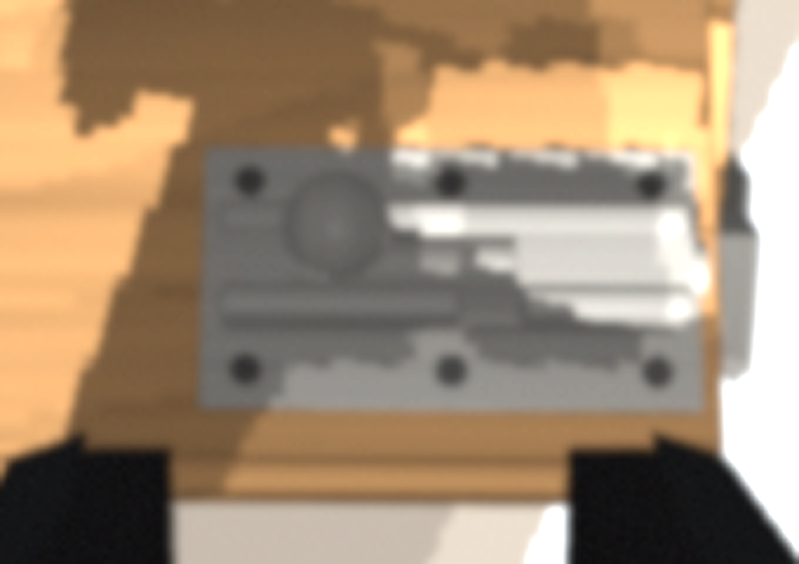

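The crop is sharp: ball centre at crop (335,225), which is full-image pixel (276.3, 212.9). The keeper is visible at the right edge, at crop (738,300).

```bash
python3 - <<'E'
from geo import *
p=np.load("w2.npy",allow_pickle=True).item()
b=deproj(p,276.3,212.9,.2585); print("ball chest",Lc(b),"model",ball(.496,0))
B=Lc(b)
from workcell import monitor
st=monitor.state()
print(step(st,W([B[0],B[1],B[2]-.009])))
E
```

```text
ball chest [-0.0285699  -0.0483783   0.19642931] model [-0.02555615  0.          0.19472289]
(array([-1.480e-02, -2.000e-04,  2.809e-01]), array([-0.0004, -0.0009, -0.0011]))
```

```bash
python3 -m handwheel '[[-0.015,0,0.09,0,0,0,0.6],[-0.015,0,0.18,0,0,0,0.6],[-0.015,0,0.26,0,0,0,0.6],[-0.015,0,0.295,0,0,0,0.6],[-0.015,0,0.295,0,0,0,0.6]]';python3 - <<'E'
from geo import *
from workcell import cams
import cv2
show()
p=cams.snapshot("wrist"); cv2.imwrite("pics/w3.png",p["pixels"])
E
```

```text
clock: 4.27
tcp_pos: [0.5487, 0.0134, 0.1789]
tcp_rot: [0.002, 0.766, -0.643, -0.002]
ft_force: [-0.7, 0.0, 0.1]
opening: 0.396
t 4.27 tcp chest [-30.6 -49.  178.9] F chest [-0.7  0.1  0.1] op 0.396 rotx err [ 0.005  0.001 -0.004]
```

View pics/w3.png

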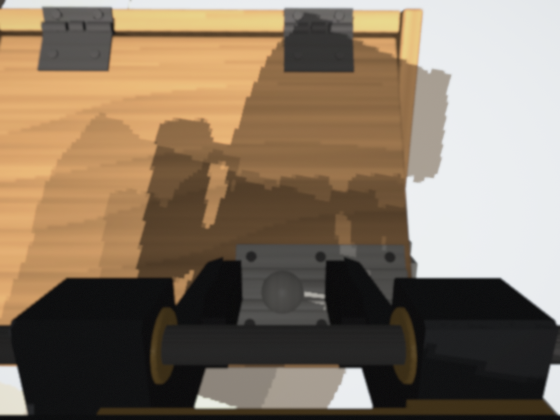

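The ball sits at (282,292), centred between the fingertips (242–328). Closing on it now.

```bash
python3 -m handwheel '[[0,0,0,0,0,0,0.9],[0,0,0,0,0,0,0.9],[0,0,0,0,0,0,0.9],[0,0,0,0,0,0,0.9],[0,0,0,0,0,0,0.9]]' 25;python3 - <<'E'
from geo import *
st=show()
for a in (.4,.3,.2,.12,.08,.04): print(a,((ball(a,0)-ball(.496,0))*1000/400).round(4))
E
```

```text
clock: 4.73
tcp_pos: [0.5501, 0.0133, 0.182]
tcp_rot: [0.0, 0.766, -0.643, 0.0]
ft_force: [-0.9, -0.2, 1.5]
opening: 0.156
t 4.73 tcp chest [-29.3 -49.4 182. ] F chest [-0.9  0.   1.5] op 0.156 rotx err [ 0.    -0.001 -0.004]
0.4 [-0.0258  0.     -0.0276]
0.3 [-0.0496  0.     -0.0587]
0.2 [-0.0703  0.     -0.0921]
0.12 [-0.0843  0.     -0.1203]
0.08 [-0.0905  0.     -0.1347]
0.04 [-0.0961  0.     -0.1494]
```

```bash
python3 -m handwheel '[[0,0,0,0,0,0,0.9],[0,0,0,0,0,0,0.9]]' 25;python3 - <<'E'
from geo import *
from workcell import cams
import cv2
show()
p=cams.snapshot("wrist"); cv2.imwrite("pics/w4.png",cv2.resize(p["pixels"][230:380,180:380],None,fx=4,fy=4))
E
```

```text
clock: 4.9
tcp_pos: [0.55, 0.0133, 0.182]
tcp_rot: [0.001, 0.766, -0.643, 0.0]
ft_force: [-0.1, 0.4, 0.1]
opening: 0.157
t 4.90 tcp chest [-29.4 -49.4 182. ] F chest [0.  0.4 0.1] op 0.157 rotx err [ 0.    -0.001 -0.004]
```

View pics/w4.png

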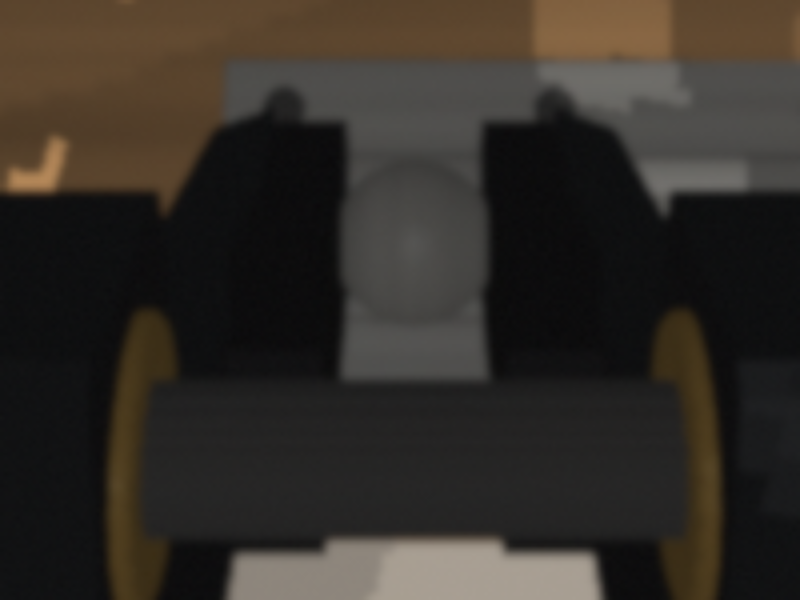

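The ball is held between soft pads. Next I'll swing the lid down along its arc to about 0.20.

```bash
python3 -m handwheel '[[0,0.013,0.014,0,0,0,0.9],[0,0.026,0.028,0,0,0,0.9],[0,0.038,0.043,0,0,0,0.9],[0,0.05,0.059,0,0,0,0.9],[0,0.06,0.075,0,0,0,0.9]]' 30;python3 - <<'E'
from geo import *
show()
E
python3 -m handwheel '[[0,0.01,0.016,0,0,0,0.9],[0,0.01,0.017,0,0,0,0.9]]' 30;python3 - <<'E'
from geo import *
show()
E
```

```text
clock: 5.37
tcp_pos: [0.5258, 0.0091, 0.1513]
tcp_rot: [0.001, 0.766, -0.643, 0.0]
ft_force: [2.1, 1.5, 0.5]
opening: 0.159
t 5.37 tcp chest [-53.9 -49.2 151.3] F chest [2.3 1.1 0.5] op 0.159 rotx err [ 0.    -0.001 -0.004]
clock: 5.53
tcp_pos: [0.5204, 0.0082, 0.1429]
tcp_rot: [0.001, 0.766, -0.643, -0.001]
ft_force: [1.0, 0.6, -4.8]
opening: 0.157
t 5.53 tcp chest [-59.3 -49.1 142.9] F chest [ 1.1  0.4 -4.8] op 0.157 rotx err [ 0.003 -0.    -0.004]
```

```bash
python3 -m handwheel '[[0,0.005,0.012,0,0,0,0.9],[0,0.01,0.022,0,0,0,0.9],[0,0.013,0.03,0,0,0,0.9],[0,0.015,0.037,0,0,0,0.9]]' 30;python3 - <<'E'
from geo import *
from workcell import cams
import cv2
show()
p=cams.snapshot("wrist"); cv2.imwrite("pics/w5.png",p["pixels"])
q=cams.snapshot("side"); cv2.imwrite("pics/s5.png",cv2.resize(q["pixels"][100:225,250:360],None,fx=4.7,fy=4.7,interpolation=cv2.INTER_CUBIC))
E
```

```text
clock: 5.87
tcp_pos: [0.5142, 0.0071, 0.1281]
tcp_rot: [0.002, 0.766, -0.643, -0.001]
ft_force: [-2.6, -0.8, 6.8]
opening: 0.155
t 5.87 tcp chest [-65.7 -49.2 128.1] F chest [-2.7 -0.3  6.8] op 0.155 rotx err [ 0.004 -0.001 -0.004]
```

View pics/w5.png

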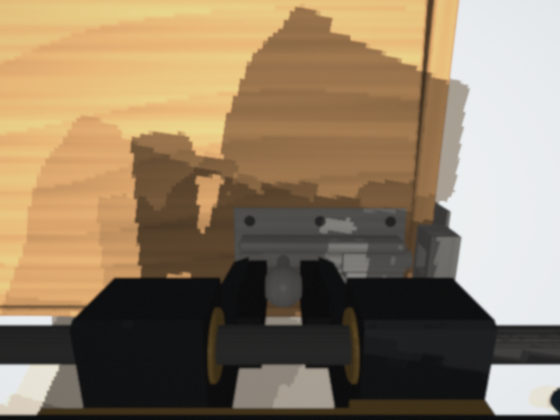

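View pics/s5.png

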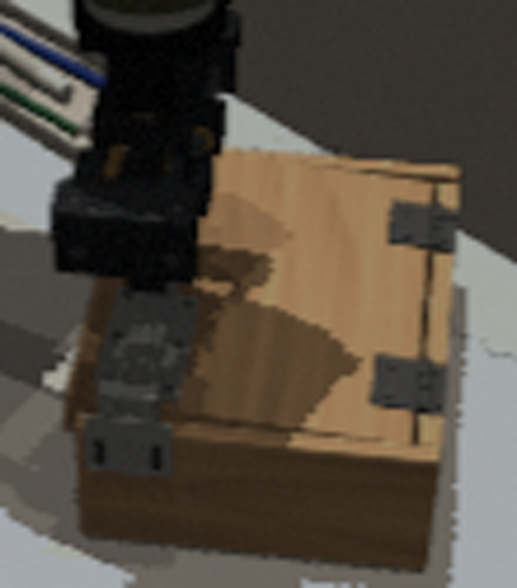

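The lid now rests on its buffers, with Fz about 7 N. The wrist view shows the keeper's top at about (438,250) and the cheek's top along (430,100–200). I'll compare their heights from depth.

```bash
python3 - <<'E'
from geo import *
from workcell import cams
import cv2
p=cams.snapshot("wrist"); np.save("w6.npy",p,allow_pickle=True)
vv,uu=np.mgrid[60:278,380:470]
X=deproj(p,uu.ravel(),vv.ravel()); 
L=np.array([Lc(x) for x in X])*1000
def med(n,m): print(n,m.sum(),np.median(L[m],0).round(1),np.percentile(L[m,2],[10,50,90]).round(1))
for x0,x1 in((-80,-75),(-75,-70),(-70,-65),(-65,-60),(-60,-50)):
    for y0,y1 in((-133,-128),(-128,-124),(-124,-119)):
        m=(L[:,0]>x0)&(L[:,0]<x1)&(L[:,1]>y0)&(L[:,1]<y1)&(L[:,2]>60); 
        if m.sum()>3: med((x0,y0),m)
m=(L[:,0]>-30)&(L[:,0]<40)&(L[:,1]>-127)&(L[:,1]<-121)&(L[:,2]>60); med("cheek",m)
m=(L[:,0]>-30)&(L[:,0]<40)&(L[:,1]>-112)&(L[:,1]<-100); a=np.arctan2(L[m,2]-82,84-L[m,0]); print("lid a",np.median(a))
im=cv2.resize(p["pixels"][180:285,360:480],None,fx=5.5,fy=5.5,interpolation=cv2.INTER_CUBIC); cv2.imwrite("pics/w6.png",im)
show()
E
```

```text
(-80, -124) 6 [ -77.2 -119.2   85.3] [85.1 85.3 86.1]
(-75, -133) 36 [ -71.6 -129.2  112.2] [111.6 112.2 112.7]
(-75, -128) 51 [ -71.7 -125.9  112. ] [111.2 112.  112.7]
(-75, -124) 121 [ -72.  -120.6  111.3] [ 95.7 111.3 112.8]
(-70, -133) 47 [ -67.6 -129.2  112.1] [111.5 112.1 112.7]
(-70, -128) 91 [ -67.5 -126.   112.1] [111.5 112.1 112.8]
(-70, -124) 155 [ -67.6 -120.8  111.8] [ 96.2 111.8 112.8]
(-65, -133) 46 [ -62.6 -129.4  112. ] [111.1 112.  112.8]
(-65, -128) 89 [ -62.6 -126.   112.2] [111.4 112.2 113. ]
(-65, -124) 117 [ -62.6 -121.5  112. ] [105.3 112.  112.8]
(-60, -133) 270 [ -53.  -129.6   96.4] [ 83.5  96.4 112.4]
(-60, -128) 303 [ -53.4 -125.8  109.7] [ 85.9 109.7 112.7]
(-60, -124) 377 [ -53.3 -121.4  106.8] [ 85.9 106.8 112.6]
cheek 1416 [  -0.8 -124.    86. ] [85.2 86.  86.9]
lid a 0.07824621992734856
t 6.02 tcp chest [-65.9 -49.1 128. ] F chest [-1.6 -0.3  2. ] op 0.156 rotx err [ 0.004 -0.001 -0.004]
```

View pics/w6.png

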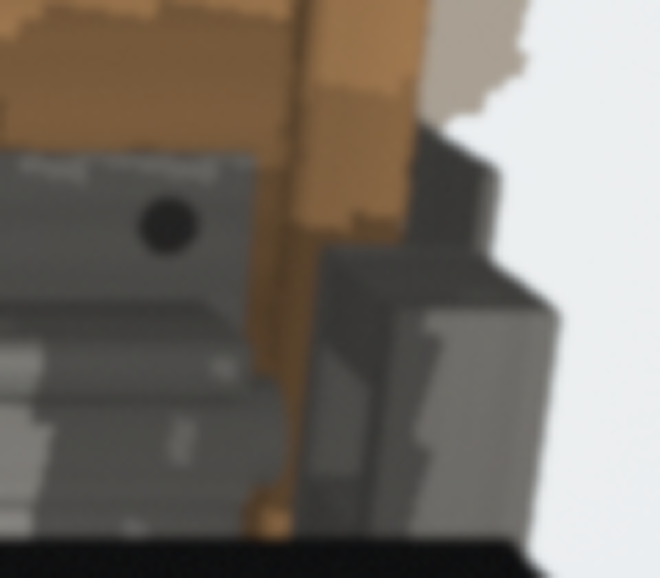

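Depth puts the keeper's top at 112.1 mm and the cheek at 86.0 mm, which matches its nominal height. The keeper is therefore about 3.3 mm high, so the hole centre is near z = 102.4. The rod tip and housing also show at crop (270,440), so I'll measure their height directly.

```bash
cat > meas.py <<'E'
from geo import *
from workcell import cams
import cv2,sys
def meas(save=None):
    p=cams.snapshot("wrist")
    if save: cv2.imwrite(save,cv2.resize(p["pixels"][180:285,330:480],None,fx=5,fy=5,interpolation=cv2.INTER_CUBIC))
    vv,uu=np.mgrid[60:279,330:470]
    X=deproj(p,uu.ravel(),vv.ravel()); L=np.array([Lc(x) for x in X])*1000
    k=(L[:,0]>-74)&(L[:,0]<-60)&(L[:,1]>-131)&(L[:,1]<-123)&(L[:,2]>105)
    kt=np.median(L[k,2])
    for y0 in (-120,-116,-112,-108,-104,-100,-96,-92):
        out=[]
        for x0 in range(-74,-54,3):
            m=(L[:,0]>=x0)&(L[:,0]<x0+3)&(L[:,1]>=y0)&(L[:,1]<y0+4)&(L[:,2]>60)
            out.append("%6.1f(%d)"%(np.median(L[m,2])-kt,m.sum()) if m.sum()>2 else "   -   ")
        print(y0,*out)
    m=(L[:,0]>-35)&(L[:,0]<60)&(L[:,1]>-112)&(L[:,1]<-90); a=np.polyfit(84-L[m,0],L[m,2],1); ch=(L[:,0]>-30)&(L[:,0]<40)&(L[:,1]>-127)&(L[:,1]<-121)&(L[:,2]>60)
    cz=np.median(L[ch,2]); lidf=np.median((L[m,2]-(cz-4))/(84-L[m,0]))
    print("keeper top",kt.round(2),"cheek",cz.round(2),"lid slope",a[0].round(4),lidf.round(4))
    show()
meas(sys.argv[1] if len(sys.argv)>1 else None)
E
python3 meas.py
```

```text
-120  -14.8(122)  -15.2(138)  -15.1(148)   -9.4(128)   -7.9(159)   -7.2(173)   -7.7(194)
-116    -       -       -     -18.5(15)  -19.2(18)  -19.0(16)  -19.5(17)
-112    -      -3.2(10)   -2.4(20)   -3.9(39)  -17.3(40)  -17.9(31)  -17.6(41)
-108   -0.8(12)   -0.8(32)   -1.1(43)   -1.9(57)   -1.4(19)  -13.8(74)  -17.1(47)
-104   -0.2(38)   -0.7(50)   -0.6(52)   -1.0(52)   -1.2(51)   -6.8(139)  -17.1(46)
-100   -0.4(39)   -0.3(51)   -0.6(55)   -0.7(59)   -1.1(46)   -6.8(136)  -17.0(52)
-96   -0.1(34)   -0.5(52)   -0.6(50)   -0.9(52)   -1.2(57)   -5.1(141)  -17.1(51)
-92   -0.2(41)   -0.4(46)   -0.4(52)   -0.8(54)   -1.3(54)   -5.0(132)  -17.2(54)
keeper top 112.14 cheek 86.0 lid slope 0.0821 0.0787
t 6.07 tcp chest [-65.8 -49.1 128. ] F chest [-1.8 -0.1  1.3] op 0.157 rotx err [ 0.004 -0.001 -0.004]
```

```bash
python3 -m handwheel '[[0,0.001,0.003,0,0,0,0.9],[0,0.002,0.007,0,0,0,0.9],[0,0.002,0.007,0,0,0,0.9]]' 40; python3 meas.py
```

```text
clock: 6.32
tcp_pos: [0.5133, 0.0069, 0.1257]
tcp_rot: [0.002, 0.766, -0.643, -0.001]
ft_force: [-2.1, -1.3, 6.3]
opening: 0.153
-120  -15.1(116)  -15.1(157)  -15.3(159)  -15.3(145)   -7.7(165)   -7.8(186)   -9.5(220)
-116    -       -     -21.3(7)  -21.0(15)  -21.5(17)  -21.2(20)  -21.2(18)
-112    -      -5.5(11)   -4.9(23)   -6.5(38)  -19.8(36)  -19.8(33)  -19.8(37)
-108   -2.6(17)   -2.8(33)   -3.4(42)   -3.4(52)   -3.5(23)  -15.6(76)  -18.8(49)
-104   -2.4(55)   -2.7(42)   -2.8(58)   -3.2(55)   -3.2(47)   -9.4(137)  -19.0(39)
-100   -2.6(56)   -2.5(50)   -2.6(49)   -3.1(50)   -3.2(50)   -9.1(137)  -19.1(50)
-96   -2.5(51)   -2.8(51)   -2.6(50)   -3.0(57)   -3.2(52)   -9.2(144)  -18.8(45)
-92   -2.4(52)   -2.8(50)   -2.7(51)   -3.0(58)   -3.1(50)   -8.7(139)  -19.0(47)
keeper top 112.12 cheek 86.0 lid slope 0.0664 0.0643
t 6.37 tcp chest [-66.6 -49.2 125.7] F chest [-1.9  0.   6.7] op 0.156 rotx err [ 0.004 -0.001 -0.004]
```

```bash
python3 -m handwheel '[[0.003,0,0.001,0,0,0,0.9],[0.009,0,0.001,0,0,0,0.9],[0.015,0,0.001,0,0,0,0.9],[0.021,0,0.001,0,0,0,0.9],[0.024,0,0.001,0,0,0,0.9]]' 40; python3 meas.py pics/w7.png
```

```text
clock: 6.78
tcp_pos: [0.5149, -0.0025, 0.1257]
tcp_rot: [0.002, 0.766, -0.643, -0.001]
ft_force: [-3.0, 2.0, 6.1]
opening: 0.152
-120   -0.4(43)   -0.3(76)   -2.7(110)   -5.9(149)   -7.5(154)   -8.5(173)   -8.3(203)
-116    -      -5.2(30)   -4.7(61)   -6.5(93)  -20.7(27)  -21.5(19)  -21.4(17)
-112    -      -5.2(32)   -4.5(56)   -6.2(86)  -19.4(51)  -19.6(41)  -19.9(38)
-108   -2.8(19)   -2.8(31)   -3.6(48)   -3.9(52)   -3.6(22)  -15.8(78)  -19.4(45)
-104   -2.5(51)   -2.5(47)   -2.7(52)   -3.0(58)   -3.2(50)   -9.2(140)  -19.1(41)
-100   -2.5(53)   -2.6(48)   -2.8(50)   -2.9(54)   -3.3(54)   -9.2(145)  -19.0(46)
-96   -2.4(49)   -2.4(49)   -2.8(54)   -3.1(58)   -3.5(49)   -8.9(135)  -19.2(47)
-92   -2.4(54)   -2.7(48)   -2.8(55)   -3.0(55)   -3.1(50)   -9.4(140)  -19.2(45)
keeper top 112.13 cheek 85.99 lid slope 0.1491 0.0646
t 6.83 tcp chest [-66.7 -58.8 125.7] F chest [-2.3  1.6  5.2] op 0.154 rotx err [ 0.003 -0.001 -0.004]
```

View pics/w7.png

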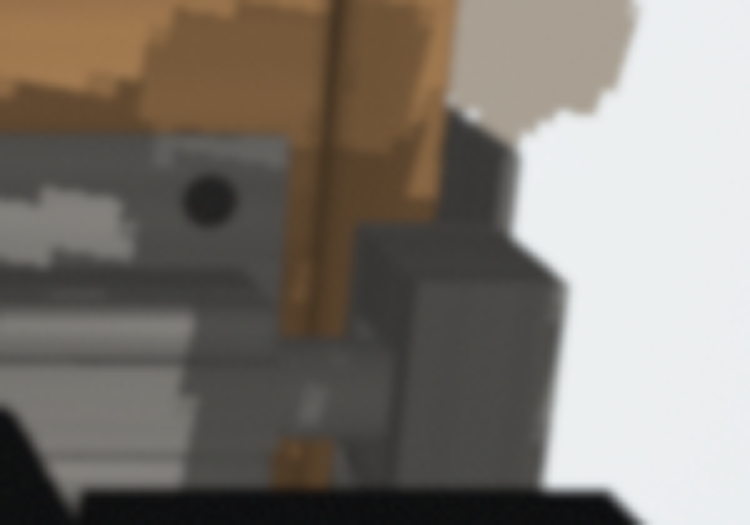

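```bash
python3 -m handwheel '[[0.002,0,0.002,0,0,0,0.9],[0.004,0,0.002,0,0,0,0.9]]' 40; python3 -c "
from geo import *
show()"
python3 -m handwheel '[[0.002,0,0.0015,0,0,0,0.9],[0.004,0,0.0015,0,0,0,0.9],[0.004,0,0.0015,0,0,0,0.9]]' 40; python3 -c "
from geo import *
show()"
```

```text
clock: 7.0
tcp_pos: [0.5151, -0.004, 0.1256]
tcp_rot: [0.001, 0.766, -0.643, -0.001]
ft_force: [-3.1, 2.0, 8.6]
opening: 0.152
t 7.00 tcp chest [-66.7 -60.2 125.6] F chest [-2.7  2.5  8.6] op 0.152 rotx err [ 0.003 -0.    -0.004]
clock: 7.25
tcp_pos: [0.5154, -0.0054, 0.1256]
tcp_rot: [0.001, 0.766, -0.643, -0.001]
ft_force: [-2.8, 0.7, 7.8]
opening: 0.151
t 7.25 tcp chest [-66.7 -61.6 125.6] F chest [-2.6  1.2  7.8] op 0.151 rotx err [ 0.002 -0.    -0.004]
```

```bash
for i in 1; do python3 -m handwheel '[[0.002,0,0.001,0,0,0,0.9],[0.0035,0,0.001,0,0,0,0.9]]' >/dev/null; python3 -c "
from geo import *
show()"; done
python3 -m handwheel '[[0.002,0,0.001,0,0,0,0.9],[0.0035,0,0.001,0,0,0,0.9]]' >/dev/null; python3 -c "
from geo import *
show()"
```

```text
t 7.42 tcp chest [-66.8 -62.7 125.6] F chest [-2.1  1.5  6.1] op 0.151 rotx err [ 0.002  0.    -0.003]
t 7.58 tcp chest [-66.8 -63.8 125.6] F chest [-1.3  2.3  6.1] op 0.152 rotx err [ 0.002  0.    -0.003]
```

```bash
python3 -m handwheel '[[0.002,0,0.001,0,0,0,0.9],[0.0035,0,0.001,0,0,0,0.9]]' >/dev/null; python3 meas.py pics/w8.png
```

```text
-120   -0.3(39)   -0.5(74)   -1.4(104)   -5.8(145)   -7.5(148)   -7.0(159)   -8.9(193)
-116   -7.1(4)   -5.3(33)   -4.7(62)   -6.4(93)  -20.2(31)  -21.8(22)  -21.9(18)
-112    -      -5.2(28)   -4.5(59)   -6.5(96)  -19.5(50)  -19.8(39)  -19.7(40)
-108   -2.7(20)   -3.1(32)   -3.4(48)   -4.4(52)   -3.6(24)  -15.3(82)  -19.2(44)
-104   -2.4(57)   -2.6(45)   -2.8(56)   -2.9(59)   -3.4(52)   -9.2(133)  -18.9(43)
-100   -2.6(49)   -2.7(46)   -2.8(52)   -3.2(61)   -3.2(48)   -8.3(139)  -18.9(48)
-96   -2.4(59)   -2.8(51)   -2.8(48)   -3.1(52)   -3.3(52)   -9.0(143)  -19.0(48)
-92   -2.9(11)   -2.8(31)   -2.8(51)   -3.0(57)   -3.5(50)   -9.4(138)  -19.3(48)
keeper top 112.1 cheek 86.04 lid slope 0.2493 0.0634
t 7.80 tcp chest [-66.8 -65.  125.6] F chest [-3.   2.3  6.7] op 0.154 rotx err [ 0.001  0.001 -0.003]
```

View pics/w8.png

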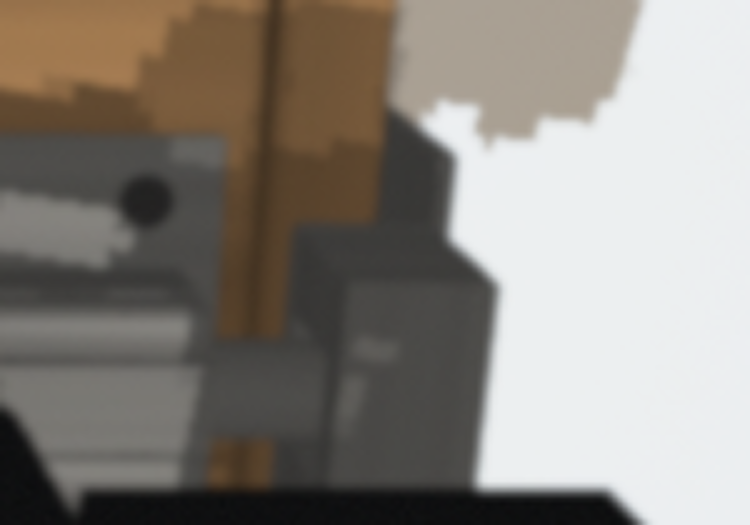

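Travel is about 15.7 mm and Fy is only 2.3 N, which is plain bolt friction, so the tip is past the keeper's face. I'll keep going gently.

```bash
python3 -m handwheel '[[0.002,0,0.001,0,0,0,0.9],[0.005,0,0.001,0,0,0,0.9]]' >/dev/null; python3 -c "
from geo import *
show()"
python3 -m handwheel '[[0.002,0,0.001,0,0,0,0.9],[0.005,0,0.001,0,0,0,0.9]]' >/dev/null; python3 -c "
from geo import *
show()"
```

```text
t 7.97 tcp chest [-66.8 -66.6 125.6] F chest [-2.8  2.1  5.3] op 0.147 rotx err [ 0.001  0.001 -0.003]
t 8.13 tcp chest [-66.8 -68.3 125.6] F chest [-1.4  2.   4.8] op 0.151 rotx err [ 0.001  0.001 -0.003]
```

```bash
python3 -m handwheel '[[0.004,0,0.001,0,0,0,0.9],[0.008,0,0.001,0,0,0,0.9],[0.012,0,0.001,0,0,0,0.9]]' >/dev/null; python3 -c "
from geo import *
show()"
python3 -m handwheel '[[0.003,0,0.001,0,0,0,0.9],[0.006,0,0.001,0,0,0,0.9],[0.008,0,0.001,0,0,0,0.9]]' >/dev/null; python3 -c "
from geo import *
show()"
```

```text
t 8.38 tcp chest [-66.8 -72.9 125.6] F chest [-1.4  1.8  5.8] op 0.149 rotx err [ 0.     0.002 -0.003]
t 8.63 tcp chest [-66.9 -74.2 125.5] F chest [ 0.3 14.   8.3] op 0.151 rotx err [ 0.     0.006 -0.003]
```

Fy jumped to 14 N at an apparent travel of about 25 mm. The earlier depth showed the tip already near y = −111 at the start, which is about 5 mm of travel, so this is probably the home stop. I'll ease off and check.

```bash
python3 -m handwheel '[[-0.001,0,0.001,0,0,0,0.9],[-0.001,0,0.001,0,0,0,0.9]]' >/dev/null; python3 - <<'E'
from geo import *
from workcell import cams
import cv2
show()
p=cams.snapshot("wrist"); np.save("w9.npy",p,allow_pickle=True); cv2.imwrite("pics/w9.png",cv2.resize(p["pixels"][190:320,220:430],None,fx=3.8,fy=3.8,interpolation=cv2.INTER_CUBIC))
q=cams.snapshot("side"); cv2.imwrite("pics/s9.png",cv2.resize(q["pixels"][150:225,250:360],None,fx=7,fy=7,interpolation=cv2.INTER_CUBIC))
E
```

```text
t 8.80 tcp chest [-66.8 -73.3 125.6] F chest [-1.6  2.8  5.8] op 0.150 rotx err [-0.001  0.006 -0.002]
```

View pics/w9.png

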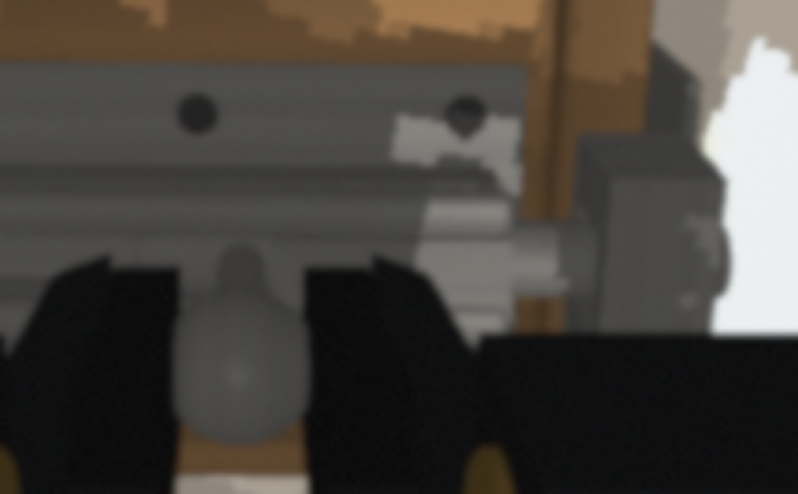

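View pics/s9.png

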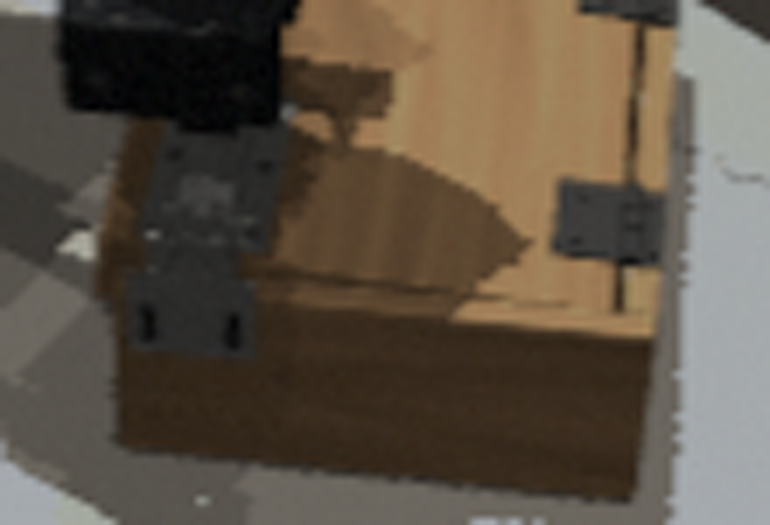

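The tip sticks out of the keeper's far face at crop (725,265), so the bolt is home. Next I'll fold the handle forward along its arc.

```bash
python3 -m handwheel '[[0.002,0.006,0,0,0,0,0.9],[0.002,0.012,0,0,0,0,0.9],[0.002,0.018,0.001,0,0,0,0.9],[0.002,0.024,0.002,0,0,0,0.9]]' >/dev/null; python3 -c "
from geo import *
show()"
```

```text
t 9.23 tcp chest [-75.6 -73.6 125.2] F chest [4.9 4.3 2.2] op 0.150 rotx err [-0.004  0.007 -0.003]
```

```bash
python3 -m handwheel '[[0.001,0.008,0.002,0,0,0,0.9],[0.001,0.016,0.005,0,0,0,0.9],[0.001,0.024,0.008,0,0,0,0.9],[0.001,0.031,0.012,0,0,0,0.9]]' >/dev/null; python3 -c "
from geo import *
show()"
```

```text
t 9.57 tcp chest [-88.5 -74.  120. ] F chest [1.1 0.2 0. ] op 0.103 rotx err [-0.003  0.007 -0.003]
```

```bash
python3 - <<'E'
from geo import *
from workcell import cams
import cv2
show()
p=cams.snapshot("wrist"); np.save("w10.npy",p,allow_pickle=True); cv2.imwrite("pics/w10.png",cv2.resize(p["pixels"][190:320,220:430],None,fx=3.8,fy=3.8,interpolation=cv2.INTER_CUBIC))
E
```

```text
t 9.57 tcp chest [-88.5 -74.  120. ] F chest [1.1 0.2 0. ] op 0.103 rotx err [-0.003  0.007 -0.003]
```

View pics/w10.png

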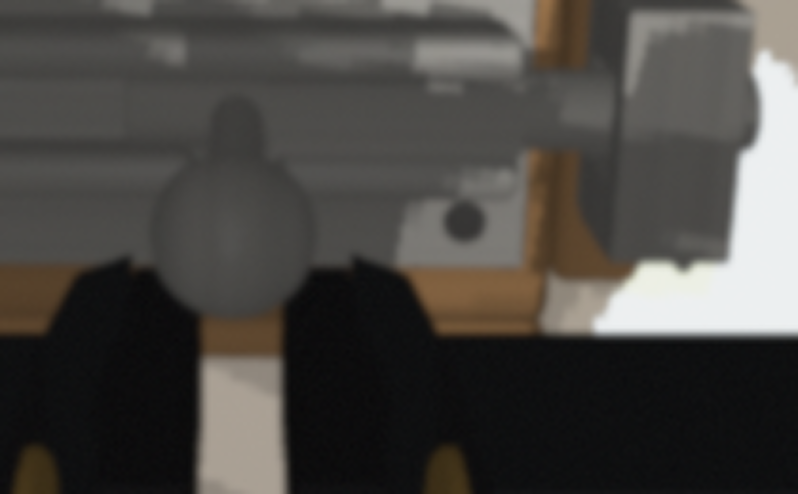

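The fingers slipped forward off the ball, now at crop (233,235), and the bolt tip still sticks out at (755,105). I'll measure the ball.

```bash
python3 - <<'E'
from geo import *
for n,(cu,cv) in (("w9",(240,362)),("w10",(233,240))):
    p=np.load(n+".npy",allow_pickle=True).item()
    u,v=220+cu/3.8,190+cv/3.8
    z=np.median(p["range_z"][int(v)-3:int(v)+4,int(u)-3:int(u)+4])
    print(n,z,(Lc(deproj(p,u,v,z+.0075))*1000).round(1))
    vv,uu=np.mgrid[190:300,330:425]
    L=np.array([Lc(x) for x in deproj(p,uu.ravel(),vv.ravel())])*1000
    m=(L[:,0]>-69)&(L[:,0]<-63)&(L[:,2]>95)&(L[:,2]<110)
    print("tip y",np.percentile(L[m,1],[0,1,5]).round(1), (L[m,1]<-134).sum())
print(ball(.063,0)*1000)
E
```

```text
w9 0.13824257 [-63.8 -72.9 138.9]
tip y [-133.9 -133.4 -132.5] 0
w10 0.12759215 [-69.6 -73.  139.9]
tip y [-134.  -133.5 -132.7] 1
[-62.74338176   0.         138.35050941]
```

```bash
python3 - <<'E'
from geo import *
for n,cu,cv in (("w9",731,265),("w10",761,108)):
    p=np.load(n+".npy",allow_pickle=True).item()
    u,v=220+cu/3.8,190+cv/3.8
    a,b=Lc(deproj(p,u,v,.1)),Lc(deproj(p,u,v,.3))
    for z in (.0985,.1035,.107):
        t=(z-a[2])/(b[2]-a[2]); print(n,((a+t*(b-a))*1000).round(1))
E
```

```text
w9 [ -70.  -136.8   98.5]
w9 [ -67.9 -134.9  103.5]
w9 [ -66.5 -133.7  107. ]
w10 [ -68.7 -137.1   98.5]
w10 [ -67.2 -135.2  103.5]
w10 [ -66.2 -133.9  107. ]
```

```bash
python3 -m handwheel '[[0,0,0,0,0,0,0.6],[0,0,0,0,0,0,0.6],[-0.001,-0.01,0,0,0,0,0.6],[-0.001,-0.03,0,0,0,0,0.6],[-0.001,-0.047,0,0,0,0,0.6]]' 60 >/dev/null; python3 -c "
from geo import *
show()"
python3 -m handwheel '[[0,-0.001,-0.001,0,0,0,0.9],[0,-0.001,-0.001,0,0,0,0.9],[0,-0.001,-0.001,0,0,0,0.9],[0,-0.001,-0.001,0,0,0,0.9]]' 60 >/dev/null; python3 - <<'E'
from geo import *
from workcell import cams
import cv2
show()
p=cams.snapshot("wrist"); np.save("w11.npy",p,allow_pickle=True); cv2.imwrite("pics/w11.png",cv2.resize(p["pixels"][190:320,220:430],None,fx=3.8,fy=3.8,interpolation=cv2.INTER_CUBIC))
E
```

```text
t 10.03 tcp chest [-69.2 -73.6 119.9] F chest [-0.7 -0.4  0. ] op 0.400 rotx err [-0.002  0.007 -0.003]
t 10.37 tcp chest [-68.8 -73.4 120.4] F chest [0.3 2.4 1.3] op 0.138 rotx err [-0.003  0.008 -0.003]
```

View pics/w11.png

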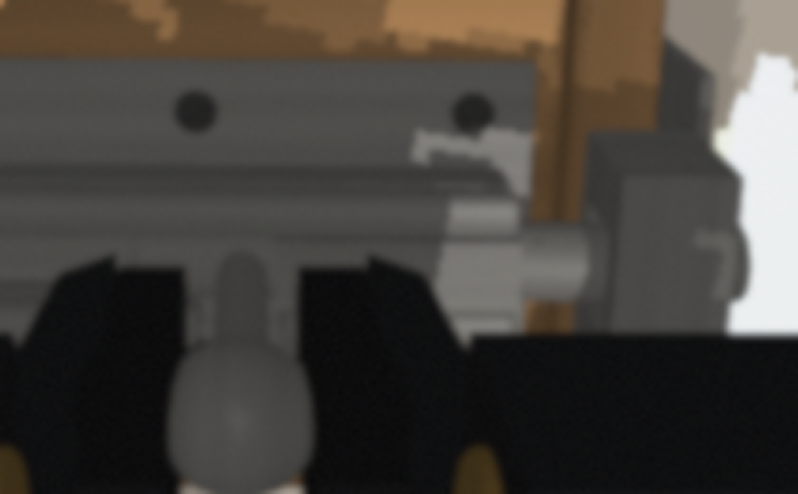

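```bash
python3 - <<'E'
from geo import *
p=np.load("w11.npy",allow_pickle=True).item()
u,v=220+240/3.8,190+422/3.8
z=np.median(p["range_z"][int(v)-3:int(v)+4,int(u)-3:int(u)+4])
print(z,(Lc(deproj(p,u,v,z+.0075))*1000).round(1))
E
```

```text
0.13307752 [-69.2 -73.  139.9]
```

The ball is centred in the pads and the handle is at about 0.16 rad. I'll nudge the bolt fully home, then try the fold while watching the force.

```bash
python3 -m handwheel '[[0.002,0,0,0,0,0,0.9],[0.003,0,0,0,0,0,0.9]]' >/dev/null; python3 -c "
from geo import *
show()"
python3 -m handwheel '[[0.001,0.004,0,0,0,0,0.9],[0.001,0.008,0.001,0,0,0,0.9]]' >/dev/null; python3 -c "
from geo import *
show()"
python3 -m handwheel '[[0.001,0.004,0.001,0,0,0,0.9],[0.001,0.008,0.002,0,0,0,0.9]]' >/dev/null; python3 -c "
from geo import *
show()"
```

```text
t 10.58 tcp chest [-69.  -73.6 120.4] F chest [0.7 8.8 1.4] op 0.135 rotx err [-0.002  0.01  -0.003]
t 10.75 tcp chest [-71.8 -73.5 120.1] F chest [5.  4.8 1.2] op 0.138 rotx err [-0.004  0.011 -0.003]
t 10.92 tcp chest [-73.9 -73.5 119.7] F chest [6.4 5.2 1.7] op 0.141 rotx err [-0.008  0.011 -0.003]
```

The pads' torsional friction at 60 N resists the ball's pivoting. I'll drop the grip to 6 N and continue.

```bash
python3 -m handwheel '[[0,0,0,0,0,0,0.9],[0,0,0,0,0,0,0.9]]' 6 >/dev/null; python3 -c "
from geo import *
show()"
python3 -m handwheel '[[0.001,0.004,0.001,0,0,0,0.9],[0.001,0.008,0.002,0,0,0,0.9],[0.001,0.012,0.003,0,0,0,0.9],[0.001,0.016,0.004,0,0,0,0.9]]' >/dev/null; python3 - <<'E'
from geo import *
from workcell import cams
import cv2
show()
p=cams.snapshot("wrist"); np.save("w12.npy",p,allow_pickle=True); cv2.imwrite("pics/w12.png",cv2.resize(p["pixels"][190:320,220:430],None,fx=3.8,fy=3.8,interpolation=cv2.INTER_CUBIC))
E
```

```text
t 11.08 tcp chest [-74.1 -73.3 119.8] F chest [-0.6  2.5  1.9] op 0.164 rotx err [-0.008  0.011 -0.003]
t 11.42 tcp chest [-80.7 -73.4 118. ] F chest [ 1.8  4.8 -0.7] op 0.167 rotx err [-0.007  0.012 -0.003]
```

View pics/w12.png

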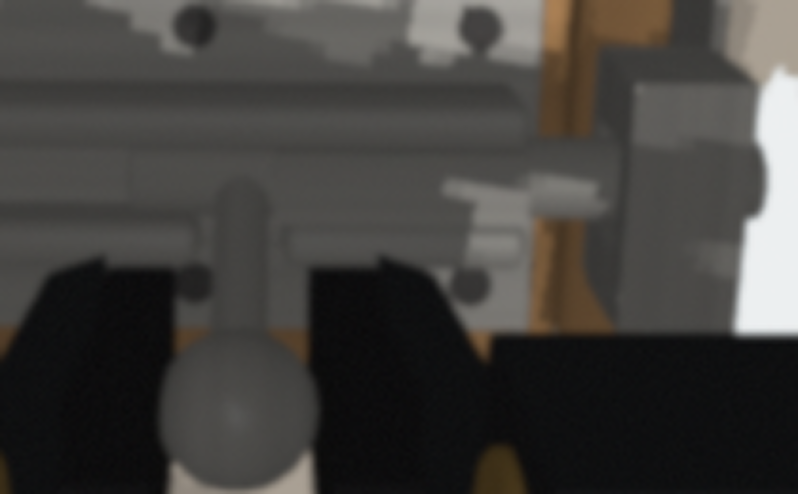

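The shank is now swinging through the notch gap at crop (190–290, 240), with the ball at (238,410). I'll continue the arc.

```bash
python3 -m handwheel '[[0.001,0.009,0.005,0,0,0,0.9],[0.001,0.018,0.011,0,0,0,0.9],[0.001,0.025,0.019,0,0,0,0.9],[0.001,0.032,0.027,0,0,0,0.9]]' >/dev/null; python3 -c "
from geo import *
show()"
python3 -m handwheel '[[0,0.006,0.009,0,0,0,0.9],[0,0.01,0.016,0,0,0,0.9],[0,0.01,0.018,0,0,0,0.9]]' >/dev/null; python3 - <<'E'
from geo import *
from workcell import cams
import cv2
show()
p=cams.snapshot("wrist"); np.save("w13.npy",p,allow_pickle=True); cv2.imwrite("pics/w13.png",cv2.resize(p["pixels"][190:320,220:430],None,fx=3.8,fy=3.8,interpolation=cv2.INTER_CUBIC))
E
```

```text
t 11.80 tcp chest [-94.3 -73.3 106.7] F chest [0.8 5.  1. ] op 0.164 rotx err [-0.006  0.013 -0.003]
t 12.05 tcp chest [-98.9 -73.1  99.1] F chest [-2.6  4.4  1.8] op 0.158 rotx err [-0.005  0.013 -0.003]
```

View pics/w13.png

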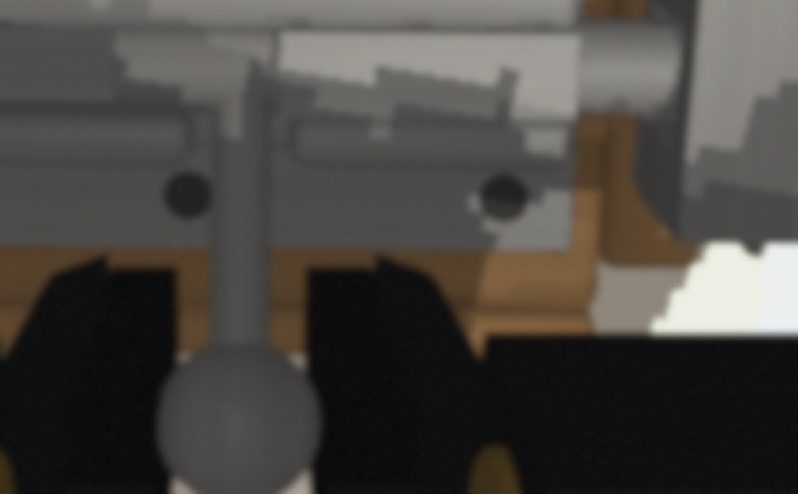

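```bash
python3 -m handwheel '[[0,0.004,0.006,0,0,0,0.9],[0,0.006,0.011,0,0,0,0.9],[0,0.006,0.011,0,0,0,0.9]]' >/dev/null; python3 - <<'E'
from geo import *
from workcell import cams,nets
import cv2
show()
p=cams.snapshot("wrist"); k=nets.spot_point(p,"knob"); print(k[:1])
u,v=(220+238/3.8,190+420/3.8)
if k: u,v=k[0]["point"]
z=np.median(p["range_z"][int(v)-3:int(v)+4,int(u)-3:int(u)+4])
b=Lc(deproj(p,u,v,z+.0075))*1000; print(b.round(1),"theta",np.arctan2(-65.1-b[0],b[2]-102.4)+.063)
E
```

```text
t 12.35 tcp chest [-100.8  -73.1   94.9] F chest [1.8 4.7 2.5] op 0.148 rotx err [-0.006  0.013 -0.003]
[{'point': [282.1, 301.1], 'p': 0.9}]
[-98.4 -72.6 119.7] theta 1.153811044924295
```

The handle is at its stop, about 1.15 rad. I'll release and retreat straight up.

```bash
python3 -m handwheel '[[0,0,0,0,0,0,0.65],[0,0,0,0,0,0,0.65],[0,0,0,0,0,0,0.65],[0,0,-0.05,0,0,0,0.65],[0,0,-0.1,0,0,0,0.65]]' >/dev/null; python3 -c "
from geo import *
show()"
python3 -m handwheel '[[0,0,-0.1,0,0,0,0.65],[0,-0.05,-0.2,0,0,0,0.65],[0,-0.05,-0.2,0,0,0,0.65],[0,-0.05,-0.2,0,0,0,0.65],[0,-0.05,-0.2,0,0,0,0.65]]' >/dev/null; python3 - <<'E'
from geo import *
from workcell import cams,nets
import cv2
show()
p=cams.snapshot("wrist"); np.save("w14.npy",p,allow_pickle=True)
cv2.imwrite("pics/w14.png",cv2.resize(p["pixels"][120:320,180:430],None,fx=3.1,fy=3,interpolation=cv2.INTER_CUBIC))
k=nets.spot_point(p,"knob"); print(k[:1])
if k:
    u,v=k[0]["point"]; z=np.median(p["range_z"][int(v)-3:int(v)+4,int(u)-3:int(u)+4])
    b=Lc(deproj(p,u,v,z+.0075))*1000; print(b.round(1),"theta",np.arctan2(-65.1-b[0],b[2]-102.4)+.063)
vv,uu=np.mgrid[0:279,250:470]
L=np.array([Lc(x) for x in deproj(p,uu.ravel(),vv.ravel())])*1000
m=(L[:,0]>-35)&(L[:,0]<20)&(L[:,1]>-112)&(L[:,1]<-60)
print("lid",np.median((L[m,2]-82)/(84-L[m,0])))
q=cams.snapshot("side"); cv2.imwrite("pics/s14.png",q["pixels"])
for t in("stapler","glue_stick"): print(nets.spot_point(q,t)[:1])
E
```

```text
t 12.87 tcp chest [-101.5  -73.8  134.7] F chest [ 1.4 -0.   0.5] op 0.349 rotx err [-0.003  0.013 -0.003]
t 13.28 tcp chest [-82.3 -75.  213.7] F chest [ 0.2 -0.5  0.2] op 0.349 rotx err [-0.002  0.014 -0.003]
[{'point': [281.1, 239.3], 'p': 0.94}]
[-98.2 -71.9 120.4] theta 1.1359143919516466
lid 0.06713218515651902
[{'point': [275.8, 332.1], 'p': 0.94}]
[{'point': [196.8, 258.4], 'p': 0.57}]
```

View pics/w14.png

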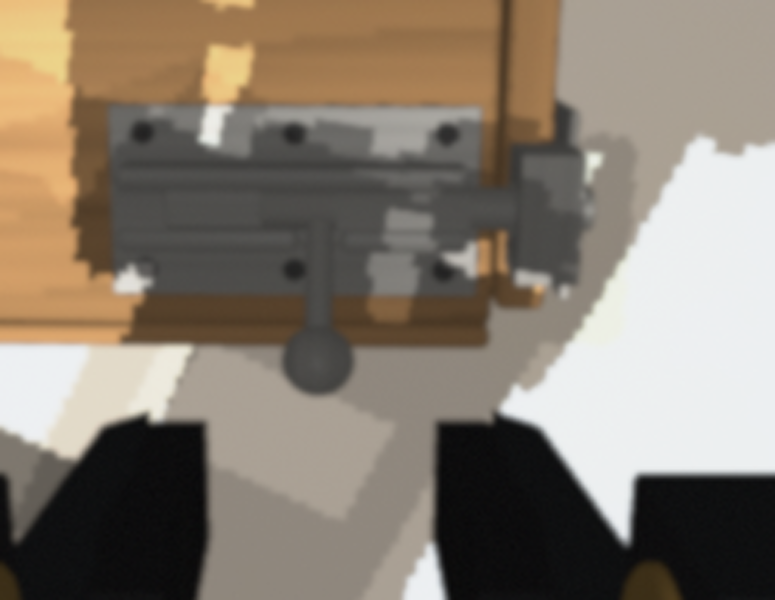

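View pics/s14.png

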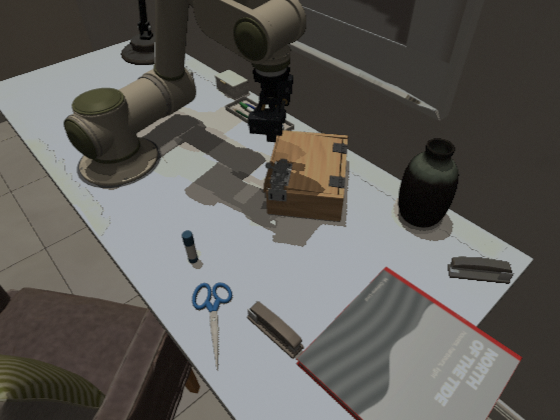

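The wrist view shows the shank folded into the notch, the ball at (318,360), and the bolt tip just past the keeper at (588,200). The side view shows the stapler and glue stick unmoved, and the hand is clear. Handing in.

```bash
python3 -c "
from workcell import sign_off
print(sign_off())"
```

```text
the job is handed in; nothing more can be done
None
```

The chest is locked. I swung the lid shut by the knob and held it down on its buffers, then slid the bolt through the keeper to its stop. After folding the handle into the notch I let go and moved clear, at about 13.3 s of the 67 s allowed.

**Finding the hole:** depth from the wrist camera put the keeper about 3.3 mm above nominal. I set the lid to about 0.064 rad before sliding, and the tip went in with only about 2 N of side force.

**Last checks before handing in:**
- **Handle:** folded to about 1.14–1.15 rad, at its stop.
- **Bolt:** its tip shows past the keeper's far face, by about 2 mm of an expected 3. I judged it home from this and from the handle folding.
- **Lid:** held at about 0.067 rad, below the 0.08–0.12 where it would stand if left alone.
- **Bystanders:** the stapler and glue stick are unmoved in the side view.
- **Contact:** the last force reading was about 0.5 N, so the robot was touching nothing.

**What did not go as planned:**
- **Travel:** the bolt stopped about 25 mm after I took hold of it, not 30. It was apparently already about 5 mm out. The push against the stop briefly read 14 N.
- **Fold:** on the first try the fingers slid off the knob, because the tight grip kept the ball from turning. I gripped it again at 60 N and eased to 6 N, and it then folded freely.

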